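# Open the desiccant canister whose cap may lock either way

## Task

Seat the white desiccant canister upright and fully home in the square pocket of the bench fixture and let go of it. Then find out which way its orange quarter-turn cap unlocks (some are cut left-handed, some right-handed, and nothing outside shows which) without forcing it against its stop; turn it free while the canister stays seated, lift the cap off and finish while still holding it upright in the air, its disc at least 5 cm above the canister. Leave the loose egg stand, specimen box and wooden block where they are.

Things in the scene. Friction and masses are not known exactly. Their poses are not given: they have to be found in the camera images.
- canister: White loose canister, 0.6 kg: square foot 54 x 54 x 40 mm tall, flat sides along its x and y axes (grip them about 35 mm up), then a round collar 52 mm across, top 58 mm up. 82 mm tall with its cap. Origin: centre of the underside; z up. Starts upright on the worktop, cap locked on; fits the pocket at any quarter turn.
- cap: Orange loose cap, 0.16 kg: disc 52 mm across, 6 mm thick; on it a wing grip 42 mm long (along cap x), 13 mm thick (cap y), 18 mm high, its top 24 mm above the origin. A cross-bar reaching 17 mm below is caught in the collar. Origin: centre of the disc's underside, resting on the collar; z up. At the start cap x is within 5 degrees of canister x (locked).
- cap_grip (a point): Centre of the wing grip, on the cap's axis, 15 mm above its origin. Turned the wrong way (either way, by chance) the cap meets a hard stop at 15 to 25 degrees: a 30 degree try tells; pressing on with over 1 N m forces it. The right way takes under 0.2 N m; from 50 to 120 degrees (best 60 to 80) it lifts straight off. Locked, it lifts 2 mm, then the canister comes too.
- fixture: Fixture fixed to the worktop: dark steel plate 110 x 110 x 6 mm, four wooden walls 10 mm thick and 12 mm high forming a 58 x 58 mm square pocket, sides along its x and y. Origin: centre of the plate's underside, at worktop height. Pocket floor 6 mm, wall tops 18 mm above it. It lets the canister turn 4 degrees at most.
- egg_stand: Bystander: blue egg on a small turned wooden stand, 45 x 45 x 64 mm, loose, behind the work. Origin: centre of its underside.
- specimen_box: Bystander: clear specimen box with an egg on cotton, 68 x 65 x 42 mm, loose, behind the work, right of the egg stand. Origin: centre of its underside.
- spacer_block: Bystander: small wooden block, 40 x 60 x 27 mm, loose, at the far left. Origin: centre of its underside.
There are look-alikes about, which are no part of the job. Several things have the shape of the cap; the one meant has the colours described above.

How it is judged:
By the outcome, as a careful person would: the job done as asked, in the order asked, and still so for the second after the job is handed in, while the arm keeps its last pose, push and grip.
It also fails if it takes over 56 s, if anything falls off the work surface, if the arm or the gripper's body presses on something with over 40 N, if the wrist force passes 120 N, or if a joint passes its speed limit or range.

## Robot

A 6-joint arm with a two-finger parallel gripper is mounted at the origin on a cart in front of the work surface, level with it; the furniture and walls round the work are solid. World frame = base frame: x ahead of the robot, y to its left, z up, the work surface at z = 0. Lengths are in m, angles in rad, forces in N, time in s.
With the tool pointing down it reaches from about 0.275 to 0.775 m from the base axis. Payload 14.6 kg.
Tool frame: the origin (TCP) lies at the very end of the fingers, on their centre line; the grasp point (between the pads) lies 19 mm behind it (ctrl.tcp_to_grasp is the distance from the TCP to the grasp point, in m); z points along the fingers, y is the line along which they close (so a half turn about z gives the same grasp; the last joint's range is limited). The gripper opens to 85 mm and grips with 20 to 120 N. Pads are 22 mm wide; open, the fingers measure 114 mm over their backs; the gripper's body (76 mm by 85 mm) begins 54 mm behind the grasp point. The pads swing forward as they close: fully open they stand 13 mm farther back than shut.
Start: joints at [1.057, 0.263, -0.048, 1.259, 0, 1.415], TCP at [0.184, 0.492, 0.231] pointing down, gripper open.
Joint ranges: [-2.65, 2.65], [-0.89, 1.7], [-1.18, 1.37], [-2.13, 2.11], [-1.35, 1.29], [-3.14, 3.14]. Speed limits (rad/s): [1.89, 1.89, 2.57, 2.79, 3.14, 3.14].

## Interface

Orientations are given as a unit quaternion [x, y, z, w].
In Python, from cell import telemetry, cams, ctrl gives the robot as it stands.
- The arm moves only by the tool carry_out, never from a script. Its argument "steps" is a list that holds one entry, the list of rows, each a list of 7 numbers: the opening, from 0 (shut) to 1 (fully open), then the shift along the tool's x, y, z in units of 40 mm (1.0 is 40 mm), then the turn, a rotation vector about the tool's x, y, z in units of 6 degrees (1.0 is 6 degrees). A call has exactly 8 rows; each row is the pose to reach, as a shift and turn from the pose commanded when the call began, along the tool's axes at that moment; what a row does not reach only later rows make up. A row lasts 1/12 s, in which the tool goes at most 41.7 mm and 7.16 degrees, less where a joint would pass 70% of its speed; a pose out of reach is approached as far as the arm can. A call with a gripper value outside its range is refused whole. The fingers move at their own pace and stop on an object; "force" is the grip in N (left out, the last holds). Time passes only in rows, so rows that repeat a pose let the fingers close, or fill a call up. It gives the time, the measured TCP pose, the force, the opening and the grip force at its end, in the units of the state.
- telemetry.observe(): the state, without advancing time (a new reading comes with each control period).
- cams.camera(name): name is "scene" or "top"; returns a dict with "color" (480x640x3 uint8, red, green, blue), "fx", "fy", "cx", "cy" (pixels), "distortion" ([k1, k2, p1, p2, k3] as OpenCV has them; the pictures are not rectified), "R" (3x3) and "t" (3): a world point X has camera coordinates R X + t. Camera axes: x right, y down, z forward; pixel columns grow to the right and rows downward; lengths in m; the calibration is good to about 2 mm. A picture is of the moment at which its call begins. There is no depth.
- ctrl.job_done(): hands the job in; it is judged then, once.
The state is a dict: "t": time; "q": joint angles; "qvel": joint speeds; "joint_torque": joint torques, N m; "tool_pos": TCP position; "tcp_rot": TCP orientation; "contact_force": force on the tool from outside, world axes, zero at the start; "torque": the same for the moment, N m; "finger_gap": finger opening in m; "grip_force": force on a finger pad.
Only numpy, scipy, OpenCV 4.12 (cv2) and the standard library are available. Lean on these libraries where they do the work, as an engineer would, in place of code of your own. Each camera call takes 0.05 s, during which the arm holds its last target. There are 200 camera calls.

## Working session

There is one attempt and no reset: what is moved stays moved. The work goes in short steps, Python scripts to look and compute and a tool call to move; the robot and the scene stay as the last step left them, time stands still between calls to the robot, and variables do not carry over. Pictures are saved under pics/ and viewed, at most 10 in all, crops included, and the job is handed in when it is done.

Besides the shell and the picture viewer there is one more tool, called after "Request:" as name([rows], argument=value, ...), one row to a line, values as JSON. carry_out: Moves the arm, as the interface text tells. Its arguments: {"type":"object","properties":{"steps":{"type":"array","items":{"type":"array","items":{"type":"array","items":{"type":"number"}}}},"force":{"type":"number"}},"required":["steps"]}

```bash
ls; mkdir -p pics; python3 - <<'E'
from cell import telemetry,cams,ctrl
import cv2
s=telemetry.observe()
for k in('t','tool_pos','tcp_rot','finger_gap','contact_force'):print(k,s[k])
for n in('scene','top'):
    c=cams.camera(n);cv2.imwrite(f'pics/{n}0.png',c['color'][:,:,::-1])
    print(n,c['fx'],c['distortion'],c['R'],c['t'])
E
```

```text
pics
t 0.0
tool_pos [0.18421203 0.49129329 0.23082838]
tcp_rot [ 1.78446333e-01  9.83949490e-01 -5.24066437e-04 -1.82455529e-04]
finger_gap 0.08550685680170726
contact_force [-0.88760909  0.46927918 -0.1030719 ]
scene 586.784646049232 [-0.06365798  0.          0.          0.          0.        ] [[ 0.45472701 -0.89050128 -0.01519271]
 [-0.62791113 -0.30844664 -0.71455461]
 [ 0.63162565  0.33446695 -0.69941468]] [-0.25545219  0.42321206  0.81227143]
top 541.4343915922572 [-0.04977617  0.          0.          0.          0.        ] [[ 0.00959854 -0.99965114 -0.02460617]
 [-0.99847696 -0.00824451 -0.05455084]
 [ 0.05432894  0.02509231 -0.99820777]] [-0.00734753  0.57073434  1.21346223]
```

View pics/scene0.png

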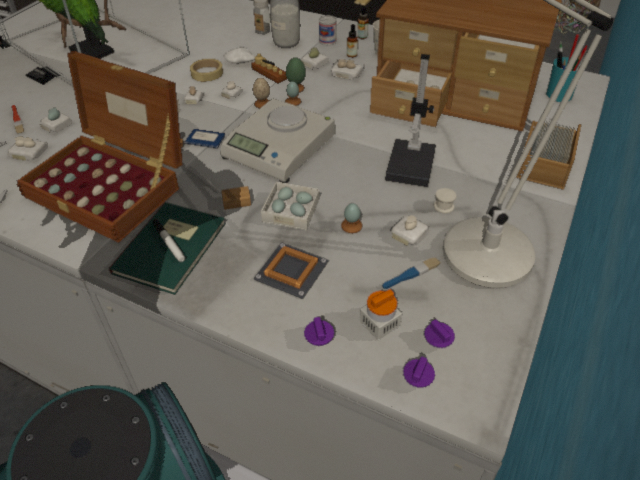

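View pics/top0.png

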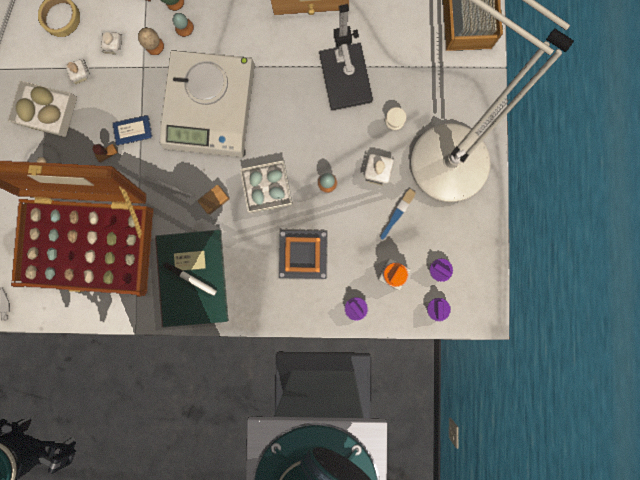

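The scene view shows the orange cap on the white canister at (382,303), the fixture at (292,268), the egg stand at (352,218) and the egg box at (290,203). The wooden block is at (237,197).

Candidates in the top view are the orange cap on the white foot at (395,274) and purple caps at (356,308), (440,269) and (438,309). I choose (395,274), because it is the only orange one and it sits on the white canister. I'll check that in a close crop.

```bash
python3 - <<'E'
import cv2,numpy as np
a=cv2.imread('pics/top0.png')[244:304,355:435];b=cv2.imread('pics/scene0.png')[280:340,342:422];d=cv2.imread('pics/top0.png')[224:284,262:342]
f=lambda i:cv2.resize(i,None,fx=5,fy=5,interpolation=cv2.INTER_CUBIC)
cv2.imwrite('pics/crop1.png',np.vstack([np.hstack([f(a),f(b)]),np.hstack([f(d),f(d)*0])]))
E
```

```text
(no output)
```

View pics/crop1.png

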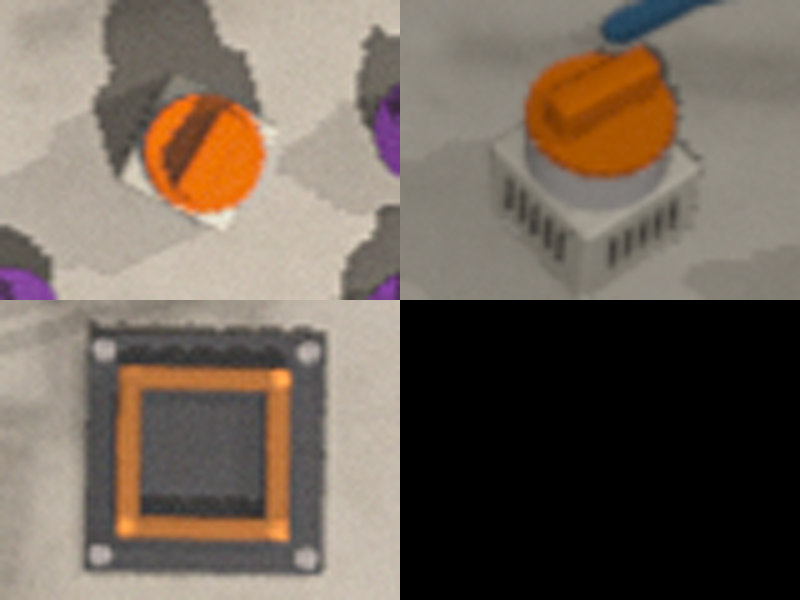

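The crop confirms the orange wing cap on the white square foot. In the top view the foot corners are near (379,280), (400,290) and (411,270), and the wing runs up and to the right. The fixture is nearly square to the image.

```bash
cat > h.py <<'E'
import cv2,numpy as np
from cell import telemetry,cams,ctrl
from scipy.spatial.transform import Rotation as Ro
def cam(n): return cams.camera(n)
def ray(c,p,z):
    K=np.array([[c['fx'],0,c['cx']],[0,c['fy'],c['cy']],[0,0,1]])
    u=cv2.undistortPoints(np.array(p,float).reshape(-1,1,2),K,np.array(c['distortion'],float)).reshape(-1,2)
    R=np.array(c['R']);t=np.array(c['t']);o=-R.T@t
    d=np.c_[u,np.ones(len(u))]@R
    return (o+d*((z-o[2])/d[:,2])[:,None])
def mask(c,box,f):
    x0,y0,x1,y1=box;h=cv2.cvtColor(c['color'],cv2.COLOR_RGB2HSV).astype(int)
    m=np.zeros(h.shape[:2],np.uint8);m[y0:y1,x0:x1]=f(h[...,0],h[...,1],h[...,2])[y0:y1,x0:x1]
    return m
def big(m): return max(cv2.findContours(m,cv2.RETR_EXTERNAL,cv2.CHAIN_APPROX_NONE)[0],key=cv2.contourArea)
def ang(v): return np.degrees(np.arctan2(v[1],v[0]))
def st():
    s=telemetry.observe();R=Ro.from_quat(s['tcp_rot']).as_matrix()
    print('t',s['t'],'tcp',s['tool_pos'].round(4),'x-yaw',ang(R[:,0]).round(2),'z',R[:,2].round(3),'F',s['contact_force'].round(1),'M',s['torque'].round(2),'gap',round(s['finger_gap'],4),'grip',s['grip_force'],'q',np.round(s['q'],2));return s,R
def go(target,yaw,s=None):
    """print tool-frame shift (40mm units) & turn (6 deg units) to reach target TCP pointing down with tool-x yaw"""
    s,R=st();y=np.radians(yaw)
    Rt=np.array([[np.cos(y),np.sin(y),0],[np.sin(y),-np.cos(y),0],[0,0,-1]])
    print('shift',(R.T@(np.array(target)-s['tool_pos'])/.04).round(3),'turn',np.degrees(Ro.from_matrix(R.T@Rt).as_rotvec()/6).round(3))
E
python3 - <<'E'
from h import *
t=cam('top');s=cam('scene')
org=lambda h,S,V:(h<20)&(S>180)&(V>60)
for c,b in((t,(370,250,425,300)),(s,(350,280,412,325))):
    k=big(mask(c,b,org));e=cv2.fitEllipse(k);print('cap ell',e,ray(c,e[0],.064))
print('foot top')
for c,p in((t,[(379,279.6),(400,290),(410.6,269.6)]),(s,[(360.4,308.6),(378.6,323.2),(402,314)])):
    w=ray(c,p,.04);print(w.round(4),'mid',((w[0]+w[2])/2).round(4),[(ang(w[1]-w[0])%90).round(1),(ang(w[2]-w[1])%90).round(1),(ang(w[2]-w[0])-45)%90])
# wing: dark side in top view, bright top in scene
k=big(mask(t,(370,250,425,300),lambda h,S,V:(h<20)&(S>150)&(V<170)&(V>40)))
r=cv2.minAreaRect(k);P=ray(t,cv2.boxPoints(r),.08);print('wing dark',r,[ang(P[1]-P[0])%180,ang(P[2]-P[1])%180])
wal=lambda h,S,V:(h>5)&(h<22)&(S>120)&(V>90)
for c,b in((t,(275,225,330,285)),(s,(250,240,330,300))):
    k=big(mask(c,b,wal));r=cv2.minAreaRect(k);
    q=cv2.approxPolyDP(k,6,True).reshape(-1,2);w=ray(c,q,.018);print('fix',w.round(4),w.mean(0).round(4),[(ang(w[(i+1)%len(w)]-w[i])%90).round(1) for i in range(len(w))])
    P=ray(c,cv2.boxPoints(r),.018);print(P.mean(0),ang(P[1]-P[0])%90)
# plate outline
k=big(mask(t,(270,222,335,285),lambda h,S,V:(V<100)|((S>120)&(h<22))));r=cv2.minAreaRect(k);P=ray(t,cv2.boxPoints(r),.006);print('plate',P.mean(0),ang(P[1]-P[0])%90,r)
E
```

```text
cap ell ((395.20770263671875, 274.29315185546875), (21.6796817779541, 22.6767578125), 109.6401596069336) [[ 0.48360475 -0.16937789  0.064     ]]
cap ell ((382.1507568359375, 302.15435791015625), (24.076276779174805, 28.92059326171875), 82.8136215209961) [[ 0.48299558 -0.17144093  0.064     ]]
foot top
[[ 0.4712 -0.1364  0.04  ]
 [ 0.4487 -0.1828  0.04  ]
 [ 0.4938 -0.2061  0.04  ]] mid [ 0.4825 -0.1713  0.04  ] [np.float64(64.2), np.float64(62.7), np.float64(63.03357803370146)]
[[ 0.471  -0.1366  0.04  ]
 [ 0.4558 -0.1778  0.04  ]
 [ 0.4923 -0.2069  0.04  ]] mid [ 0.4816 -0.1717  0.04  ] [np.float64(69.8), np.float64(51.4), np.float64(61.895462664383984)]
wing dark ((392.7691955566406, 270.84613037109375), (5.547001838684082, 19.414505004882812), 33.6900634765625) [np.float64(146.58819380265902), np.float64(56.69764632562497)]
fix [[ 0.5648  0.0726  0.018 ]
 [ 0.4901  0.0739  0.018 ]
 [ 0.4886 -0.003   0.018 ]
 [ 0.5632 -0.0023  0.018 ]] [0.5267 0.0353 0.018 ] [np.float64(89.0), np.float64(88.9), np.float64(0.6), np.float64(88.7)]
[0.52666676 0.0347275  0.018     ] 0.47981645142267837
fix [[ 0.5644  0.0695  0.018 ]
 [ 0.4834  0.0706  0.018 ]
 [ 0.4795 -0.0058  0.018 ]
 [ 0.5636 -0.0031  0.018 ]] [0.5228 0.0328 0.018 ] [np.float64(89.2), np.float64(87.1), np.float64(1.9), np.float64(89.4)]
[0.52285601 0.03477091 0.018     ] 14.11256370782647
plate [0.53037932 0.03546358 0.006     ] 0.7679697451043923 ((302.5, 252.5), (47.0, 49.0), 0.0)
```

```bash
python3 - <<'E'
from h import *
print(ctrl.tcp_to_grasp)
t=cam('top');K=8
def up(c,b):
    x0,y0,x1,y1=b;i=cv2.resize(c['color'][y0:y1,x0:x1],None,fx=K,fy=K,interpolation=cv2.INTER_CUBIC);return cv2.cvtColor(i,cv2.COLOR_RGB2HSV).astype(int),b
def rect(f,b,z):
    h,_=up(t,b);k=big(f(h[...,0],h[...,1],h[...,2]).astype(np.uint8));q=cv2.boxPoints(cv2.minAreaRect(k))
    w=ray(t,(q+.5)/K-.5+np.array(b[:2]),z);print(w.mean(0).round(4),[(ang(w[(i+1)%4]-w[i])+45)%90-45 for i in (0,1)],[np.linalg.norm(w[(i+1)%4]-w[i]).round(4) for i in (0,1)])
rect(lambda h,S,V:(h>5)&(h<22)&(S>120)&(V>90),(275,225,330,285),.018)
rect(lambda h,S,V:(V<110)|((S>120)&(h<22)),(272,226,335,284),.006)
rect(lambda h,S,V:(h<22)&(S>150)&(V<160)&(V>40),(375,255,415,295),.075)
go([.482,-.171,.17],153)
E
```

```text
0.0187
[0.5264 0.0355 0.018 ] [np.float64(-0.20127454150745194), np.float64(-0.45663056015575876)] [np.float64(0.079), np.float64(0.0797)]
[0.5286 0.0358 0.006 ] [np.float64(-0.701748938373278), np.float64(-1.0159102122985075)] [np.float64(0.1144), np.float64(0.1102)]
[ 0.4915 -0.163   0.075 ] [np.float64(-35.08322184972554), np.float64(-34.99729001175801)] [np.float64(0.0446), np.float64(0.0143)]
t 0.25 tcp [0.1843 0.4915 0.2311] x-yaw 159.44 z [-0. -0. -1.] F [ 0.2 -1.   0.4] M [ 0.04 -0.    0.02] gap 0.085 grip 0.0 q [ 1.06  0.26 -0.05  1.26  0.    1.42]
shift [-12.785 -12.893   1.532] turn [-4.000e-03 -1.000e-03  1.074e+00]
```

Request:
carry_out([
  [[1,-0.7,-0.7,0,0,0,0],[1,-1.4,-1.4,0,0,0,0.1],[1,-2.1,-2.1,0,0,0,0.2],[1,-2.8,-2.8,0,0,0,0.4],[1,-3.5,-3.5,0,0,0,0.5],[1,-4.2,-4.2,0,0,0,0.6],[1,-4.9,-4.9,0,0,0,0.8],[1,-5.6,-5.6,0,0,0,1.07]],
], force=40)

```text
t: 0.92
tool_pos: [0.3156, 0.2014, 0.2314]
tcp_rot: [0.233, 0.972, 0.0, 0.0]
contact_force: [1.2, 1.4, 0.2]
finger_gap: 0.0853
grip_force: 0.0
```

```bash
python3 -c "
from h import *
go([.482,-.171,.17],153)"
```

```text
t 0.9167 tcp [0.3156 0.2014 0.2314] x-yaw 153.0 z [ 0.  0. -1.] F [1.2 1.4 0.2] M [ 0.03 -0.1  -0.01] gap 0.0853 grip 0.0 q [ 0.35  0.   -0.36  1.2  -0.    0.82]
shift [-7.933 -6.408  1.536] turn [0.003 0.003 0.   ]
```

Request:
carry_out([
  [[1,-0.7,-0.6,0,0,0,0],[1,-1.5,-1.2,0,0,0,0],[1,-2.2,-1.8,0,0,0,0],[1,-3.0,-2.4,0.2,0,0,0],[1,-3.7,-3.0,0.4,0,0,0],[1,-4.5,-3.6,0.6,0,0,0],[1,-5.2,-4.2,0.8,0,0,0],[1,-6,-4.8,1,0,0,0]],
])

```text
t: 1.58
tool_pos: [0.4422, -0.0787, 0.191]
tcp_rot: [0.233, 0.972, 0.0, 0.0]
contact_force: [0.9, -0.2, 1.6]
finger_gap: 0.0853
grip_force: 0.0
```

```bash
python3 -c "
from h import *
go([.482,-.171,.13],153)"
```

```text
t 1.5833 tcp [ 0.4422 -0.0787  0.191 ] x-yaw 153.0 z [ 0.  0. -1.] F [ 0.9 -0.2  1.6] M [ 0.05 -0.1  -0.01] gap 0.0853 grip 0.0 q [-0.36  0.15 -0.31  1.11  0.    0.11]
shift [-1.934 -1.603  1.525] turn [ 0.001  0.001 -0.001]
```

Request:
carry_out([
  [[1,-0.7,-0.6,0.2,0,0,0],[1,-1.4,-1.2,0.4,0,0,0],[1,-1.93,-1.6,0.6,0,0,0],[1,-1.93,-1.6,1.3,0,0,0],[1,-1.93,-1.6,2.1,0,0,0],[1,-1.93,-1.6,2.8,0,0,0],[1,-1.93,-1.6,3.4,0,0,0],[1,-1.93,-1.6,3.9,0,0,0]],
])

```text
t: 2.25
tool_pos: [0.4813, -0.1686, 0.0335]
tcp_rot: [0.233, 0.972, 0.0, -0.001]
contact_force: [0.6, 0.9, 0.5]
finger_gap: 0.0858
grip_force: 0.0
```

```bash
python3 -c "
from h import *
go([.482,-.171,.015],153)"
```

```text
t 2.25 tcp [ 0.4813 -0.1686  0.0335] x-yaw 153.01 z [-0.001  0.001 -1.   ] F [0.6 0.9 0.5] M [ 0.01  0.04 -0.01] gap 0.0858 grip 0.0 q [-0.5   0.39 -0.45  0.74  0.   -0.03]
shift [-0.043 -0.046  0.462] turn [ 0.001 -0.013  0.002]
```

Request:
carry_out([
  [[1,0,0,0.3,0,0,0],[1,0,0,0.46,0,0,0],[0.6,0,0,0.46,0,0,0],[0.5,0,0,0.46,0,0,0],[0.4,0,0,0.46,0,0,0],[0.4,0,0,0.46,0,0,0],[0.4,0,0,0.46,0,0,0],[0.4,0,0,0.46,0,0,0]],
], force=40)

```text
t: 2.92
tool_pos: [0.4824, -0.1694, 0.0179]
tcp_rot: [0.233, 0.972, -0.001, 0.001]
contact_force: [-2.4, -2.0, 7.3]
finger_gap: 0.0532
grip_force: 43.9
```

```bash
python3 -c "
from h import *
go([.482,-.171,.015],153)"
```

```text
t 2.9167 tcp [ 0.4824 -0.1694  0.0179] x-yaw 153.01 z [ 0.001 -0.001 -1.   ] F [-2.4 -2.   7.3] M [-0.32  0.57 -0.01] gap 0.0532 grip 43.91701698303223 q [-0.5   0.4  -0.47  0.69 -0.   -0.03]
shift [-0.01  -0.04   0.073] turn [-0.006  0.016  0.002]
```

Request:
carry_out([
  [[0.4,0,0,-0.2,0,0,0],[0.4,0,0,-0.4,0,0,0],[0.4,0,0,-0.7,0,0,0],[0.4,0,0,-1.0,0,0,0],[0.4,0,0,-1.3,0,0,0],[0.4,0,0,-1.5,0,0,0],[0.4,0,0,-1.5,0,0,0],[0.4,0,0,-1.5,0,0,0]],
], force=60)

```text
t: 3.58
tool_pos: [0.482, -0.1688, 0.0771]
tcp_rot: [0.233, 0.972, -0.0, 0.0]
contact_force: [-0.7, -0.1, -8.9]
finger_gap: 0.0524
grip_force: 68.3
```

```bash
python3 -c "
from h import *
go([.5266,.0356,.075],179.3)"
```

```text
t 3.5833 tcp [ 0.482  -0.1688  0.0771] x-yaw 153.03 z [ 0. -0. -1.] F [-0.7 -0.1 -8.9] M [ 0.    0.07 -0.01] gap 0.0524 grip 68.30522418022156 q [-0.5   0.34 -0.38  0.85  0.   -0.03]
shift [1.326 5.06  0.052] turn [-0.     0.005 -4.379]
```

Request:
carry_out([
  [[0.4,0.1,0.6,0,0,0,-0.5],[0.4,0.3,1.3,0,0,0,-1.1],[0.4,0.5,2.0,0,0,0,-1.7],[0.4,0.7,2.8,0,0,0,-2.4],[0.4,0.9,3.5,0,0,0,-3.0],[0.4,1.1,4.2,0,0,0,-3.6],[0.4,1.25,4.8,0,0,0,-4.1],[0.4,1.33,5.06,0,0,0,-4.38]],
])

```text
t: 4.25
tool_pos: [0.5262, 0.0384, 0.0761]
tcp_rot: [0.004, 1.0, 0.001, -0.001]
contact_force: [0.5, -0.0, -8.8]
finger_gap: 0.0527
grip_force: 68.3
```

Request:
carry_out([
  [[0.4,0,0,0,0,0,0],[0.4,0,0,0,0,0,0],[0.4,0,0,0,0,0,0],[0.4,0,0,0,0,0,0],[0.4,0,0,0,0,0,0],[0.4,0,0,0,0,0,0],[0.4,0,0,0,0,0,0],[0.4,0,0,0,0,0,0]],
])

```text
t: 4.92
tool_pos: [0.5264, 0.0354, 0.0769]
tcp_rot: [0.006, 1.0, -0.0, -0.0]
contact_force: [-0.4, 0.1, -8.7]
finger_gap: 0.053
grip_force: 68.3
```

```bash
python3 -c "
from h import *
go([.5266,.0356,.022],179.3)
s=cam('scene');t=cam('top')
f=lambda i:cv2.resize(i,None,fx=4,fy=4,interpolation=cv2.INTER_CUBIC)
cv2.imwrite('pics/c2.png',np.hstack([f(s['color'][200:320,240:340]),f(t['color'][195:315,253:353])])[:,:,::-1])"
```

```text
t 4.9167 tcp [0.5264 0.0354 0.0769] x-yaw 179.27 z [-0. -0. -1.] F [-0.4  0.1 -8.7] M [-0.03  0.05  0.01] gap 0.053 grip 68.3005428314209 q [-0.09  0.36 -0.34  0.86 -0.   -0.07]
shift [-0.006  0.006  1.372] turn [-0.    -0.    -0.005]
```

View pics/c2.png

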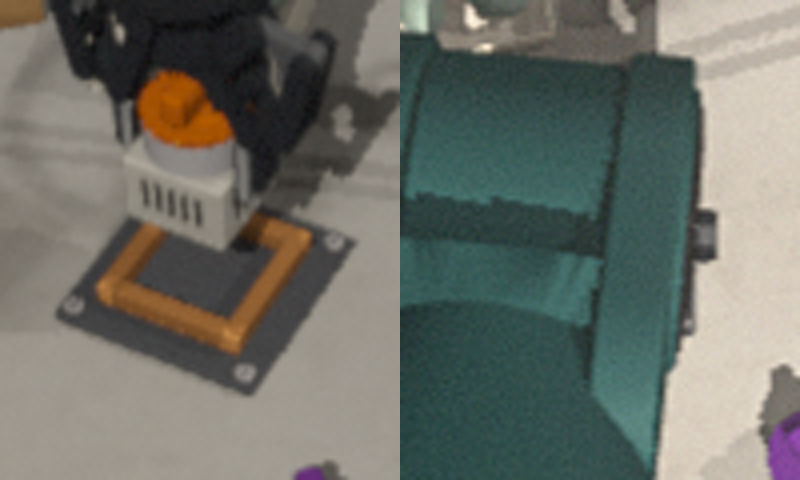

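The scene crop shows the canister held upright and level above the pocket, with its front bottom corner at crop (220,247). The top view is hidden by the arm. I'll lower it with force checks.

Request:
carry_out([
  [[0.4,0,0,0.3,0,0,0],[0.4,0,0,0.6,0,0,0],[0.4,0,0,0.85,0,0,0],[0.4,0,0,0.95,0,0,0],[0.4,0,0,1.0,0,0,0],[0.4,0,0,1.05,0,0,0],[0.4,0,0,1.1,0,0,0],[0.4,0,0,1.12,0,0,0]],
])

```text
t: 5.68
tool_pos: [0.5265, 0.0356, 0.0322]
tcp_rot: [0.006, 1.0, -0.0, 0.0]
contact_force: [-1.1, -0.9, -8.2]
finger_gap: 0.0527
grip_force: 68.4
```

```bash
python3 -c "
from h import *
go([.5266,.0356,.0239],179.3)"
```

```text
t 5.6833 tcp [0.5265 0.0356 0.0322] x-yaw 179.31 z [ 0. -0. -1.] F [-1.1 -0.9 -8.2] M [-0.01  0.14 -0.04] gap 0.0527 grip 68.3546769618988 q [-0.09  0.41 -0.41  0.75 -0.   -0.07]
shift [-0.001 -0.001  0.209] turn [-0.001  0.004  0.001]
```

Request:
carry_out([
  [[0.4,0,0,0.05,0,0,0],[0.4,0,0,0.1,0,0,0],[0.4,0,0,0.15,0,0,0],[0.4,0,0,0.18,0,0,0],[0.4,0,0,0.21,0,0,0],[0.4,0,0,0.21,0,0,0],[0.4,0,0,0.21,0,0,0],[0.4,0,0,0.21,0,0,0]],
])

```text
t: 6.35
tool_pos: [0.5265, 0.0356, 0.0241]
tcp_rot: [0.006, 1.0, -0.0, 0.0]
contact_force: [-4.8, -0.3, 5.6]
finger_gap: 0.0527
grip_force: 69.9
```

```bash
python3 -c "
from h import *
go([.5266,.0356,.0239],179.3)"
```

```text
t 6.35 tcp [0.5265 0.0356 0.0241] x-yaw 179.3 z [ 0. -0. -1.] F [-4.8 -0.3  5.6] M [0.01 0.96 0.01] gap 0.0527 grip 69.94537711143494 q [-0.09  0.42 -0.42  0.73 -0.   -0.07]
shift [-0.003 -0.001  0.005] turn [-0.001  0.004  0.001]
```

Request:
carry_out([
  [[0.7,0,0,0,0,0,0],[0.9,0,0,0,0,0,0],[1,0,0,0,0,0,0],[1,0,0,0,0,0,0],[1,0,0,0,0,0,0],[1,0,0,-0.3,0,0,0],[1,0,0,-0.8,0,0,0],[1,0,0,-1.5,0,0,0]],
])

```text
t: 7.02
tool_pos: [0.5253, 0.0357, 0.0831]
tcp_rot: [0.006, 1.0, 0.0, -0.001]
contact_force: [-0.0, -0.8, 0.5]
finger_gap: 0.0856
grip_force: 0.0
```

Request:
carry_out([
  [[1,0,0,-0.8,0,0,0],[1,0,0,-1.6,0,0,0],[1,1,0,-2.4,0,0,0],[1,2,0,-3,0,0,0],[1,3,0,-3,0,0,0],[1,3.9,0,-3,0,0,0],[1,4.5,0,-3,0,0,0],[1,4.5,0,-3,0,0,0]],
])

```text
t: 7.68
tool_pos: [0.3415, 0.0383, 0.204]
tcp_rot: [0.006, 1.0, -0.0, -0.0]
contact_force: [1.3, -0.4, 0.6]
finger_gap: 0.0857
grip_force: 0.0
```

```bash
python3 -c "
from h import *
st()
s=cam('scene');t=cam('top')
f=lambda i:cv2.resize(i,None,fx=4,fy=4,interpolation=cv2.INTER_CUBIC)
cv2.imwrite('pics/c3.png',np.hstack([f(s['color'][200:320,240:340]),f(t['color'][195:315,253:353])])[:,:,::-1])"
```

```text
t 7.6833 tcp [0.3415 0.0383 0.204 ] x-yaw 179.31 z [-0.001 -0.    -1.   ] F [ 1.3 -0.4  0.6] M [-0.06 -0.08 -0.03] gap 0.0857 grip 0.0 q [-0.13 -0.04 -0.48  1.13 -0.   -0.11]
```

View pics/c3.png

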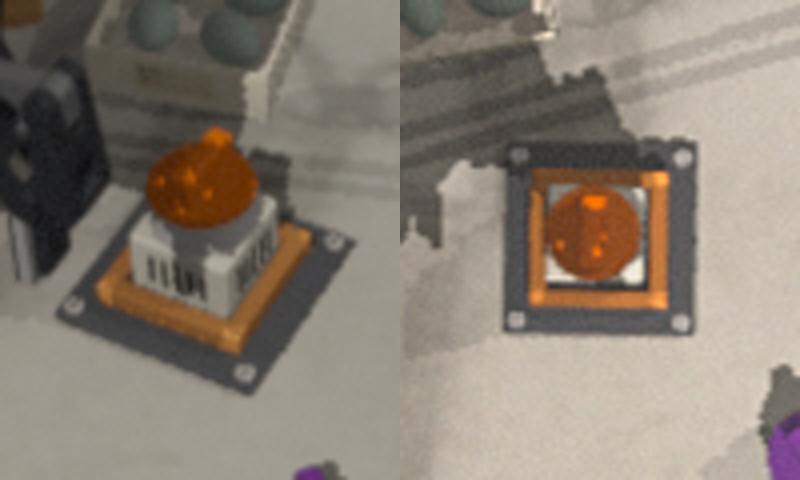

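The canister is seated upright in the pocket, with its cap at crop (593,232) in the top view. The wing's lit end at (595,200) puts the wing roughly along world x.

```bash
python3 -c "
from h import *
t=cam('top')
e=cv2.fitEllipse(big(mask(t,(288,238,316,266),lambda h,S,V:(h<20)&(S>215)&(V>60))));print(e,ray(t,e[0],.07))
s=cam('scene');e=cv2.fitEllipse(big(mask(s,(274,230,307,258),lambda h,S,V:(h<20)&(S>215)&(V>40))));print(e,ray(s,e[0],.071))
go([.5265,.0356,.115],177)"
```

```text
((301.6455078125, 244.4984893798828), (2.9394657611846924, 5.114920139312744), 99.54745483398438) [[0.5462298  0.03389444 0.07      ]]
((290.2174987792969, 245.19578552246094), (20.338497161865234, 24.739164352416992), 69.18972778320312) [[0.5272013  0.03428686 0.071     ]]
t 7.8833 tcp [0.3473 0.0377 0.2039] x-yaw 179.3 z [ 0.001 -0.    -1.   ] F [-0.   0.2 -0.3] M [ 0.04  0.02 -0.02] gap 0.0857 grip 0.0 q [-0.13 -0.03 -0.47  1.13 -0.   -0.11]
shift [-4.477e+00  2.000e-03  2.226e+00] turn [-0.001  0.009  0.383]
```

Request:
carry_out([
  [[1,-0.7,0,0,0,0,0.1],[1,-1.5,0,0,0,0,0.2],[1,-2.3,0,0,0,0,0.38],[1,-3.1,0,0,0,0,0.38],[1,-3.9,0,0,0,0,0.38],[1,-4.48,0,0.5,0,0,0.38],[1,-4.48,0,1.2,0,0,0.38],[1,-4.48,0,2,0,0,0.38]],
], force=30)

```text
t: 8.55
tool_pos: [0.5284, 0.0356, 0.1222]
tcp_rot: [0.026, 1.0, -0.0, 0.001]
contact_force: [0.1, 0.3, -0.9]
finger_gap: 0.0854
grip_force: 0.0
```

```bash
python3 -c "
from h import *
go([.5265,.0354,.073],177)"
```

```text
t 8.55 tcp [0.5284 0.0356 0.1222] x-yaw 177.03 z [ 0.001 -0.    -1.   ] F [ 0.1  0.3 -0.9] M [ 0.01 -0.01 -0.1 ] gap 0.0854 grip 0.0 q [-0.09  0.33 -0.26  0.98 -0.   -0.03]
shift [ 0.049 -0.006  1.229] turn [-0.     0.013  0.005]
```

Request:
carry_out([
  [[1,0,0,0.5,0,0,0],[1,0,0,0.9,0,0,0],[1,0,0,1.15,0,0,0],[1,0,0,1.25,0,0,0],[0.6,0,0,1.25,0,0,0],[0.4,0,0,1.25,0,0,0],[0.3,0,0,1.25,0,0,0],[0.2,0,0,1.25,0,0,0]],
])

```text
t: 9.22
tool_pos: [0.5262, 0.0356, 0.0743]
tcp_rot: [0.026, 1.0, -0.0, 0.001]
contact_force: [0.0, 0.1, -0.3]
finger_gap: 0.0384
grip_force: 0.0
```

Request:
carry_out([
  [[0.15,0,0,0,0,0,0],[0.1,0,0,0,0,0,0],[0.05,0,0,0,0,0,0],[0,0,0,0,0,0,0],[0,0,0,0,0,0,0],[0,0,0,0,0,0,0],[0,0,0,0,0,0,0],[0,0,0,0,0,0,0]],
])

```text
t: 9.88
tool_pos: [0.5259, 0.0356, 0.0742]
tcp_rot: [0.026, 1.0, -0.0, 0.0]
contact_force: [-0.8, 0.7, 6.8]
finger_gap: 0.0122
grip_force: 29.6
```

```bash
python3 -c "
from h import *
go([.5265,.0356,.073],177)"
```

```text
t 9.8833 tcp [0.5259 0.0356 0.0742] x-yaw 177.02 z [ 0.001 -0.    -1.   ] F [-0.8  0.7  6.8] M [ 0.02  0.23 -0.05] gap 0.0122 grip 29.62387204170227 q [-0.09  0.37 -0.35  0.86 -0.   -0.04]
shift [-0.015 -0.     0.03 ] turn [-0.     0.009  0.004]
```

Request:
carry_out([
  [[0,0,0,-0.02,0,0,0.3],[0,0,0,-0.02,0,0,0.7],[0,0,0,-0.02,0,0,1.1],[0,0,0,-0.02,0,0,1.5],[0,0,0,-0.02,0,0,1.9],[0,0,0,-0.02,0,0,2.2],[0,0,0,-0.02,0,0,2.3],[0,0,0,-0.02,0,0,2.3]],
])

```text
t: 10.55
tool_pos: [0.5255, 0.0357, 0.0745]
tcp_rot: [0.146, 0.989, 0.0, -0.0]
contact_force: [0.4, 0.2, -1.0]
finger_gap: 0.0125
grip_force: 29.2
```

```bash
python3 -c "
from h import *
st()"
```

```text
t 10.55 tcp [0.5255 0.0357 0.0745] x-yaw 163.23 z [-0.  0. -1.] F [ 0.4  0.2 -1. ] M [0.12 0.01 0.05] gap 0.0125 grip 29.179477393627167 q [-0.09  0.37 -0.35  0.86  0.    0.21]
```

Request:
carry_out([
  [[0,0,0,0,0,0,0.1],[0,0,0,0,0,0,0.2],[0,0,0,0,0,0,0.3],[0,0,0,0,0,0,0.4],[0,0,0,0,0,0,0.5],[0,0,0,0,0,0,0.6],[0,0,0,0,0,0,0.6],[0,0,0,0,0,0,0.6]],
])

```text
t: 11.22
tool_pos: [0.5256, 0.0356, 0.0745]
tcp_rot: [0.177, 0.984, 0.0, -0.0]
contact_force: [0.3, 0.6, -1.0]
finger_gap: 0.012
grip_force: 29.2
```

```bash
python3 -c "
from h import *
st()"
```

```text
t 11.2167 tcp [0.5256 0.0356 0.0745] x-yaw 159.62 z [-0.  0. -1.] F [ 0.3  0.6 -1. ] M [ 0.15 -0.05  0.01] gap 0.012 grip 29.17383313179016 q [-0.09  0.37 -0.35  0.86  0.    0.27]
```

Request:
carry_out([
  [[0,0,0,0,0,0,0.1],[0,0,0,0,0,0,0.2],[0,0,0,0,0,0,0.3],[0,0,0,0,0,0,0.4],[0,0,0,0,0,0,0.5],[0,0,0,0,0,0,0.6],[0,0,0,0,0,0,0.6],[0,0,0,0,0,0,0.6]],
])

```text
t: 11.88
tool_pos: [0.5256, 0.0356, 0.0745]
tcp_rot: [0.208, 0.978, -0.0, -0.0]
contact_force: [0.7, 0.8, -1.5]
finger_gap: 0.012
grip_force: 29.2
```

```bash
python3 -c "
from h import *
st()"
```

```text
t 11.8833 tcp [0.5256 0.0356 0.0745] x-yaw 156.02 z [-0.  0. -1.] F [ 0.7  0.8 -1.5] M [ 0.15  0.   -0.05] gap 0.012 grip 29.166719913482666 q [-0.09  0.37 -0.35  0.86 -0.    0.33]
```

Request:
carry_out([
  [[0,0,0,0,0,0,0.1],[0,0,0,0,0,0,0.2],[0,0,0,0,0,0,0.3],[0,0,0,0,0,0,0.4],[0,0,0,0,0,0,0.5],[0,0,0,0,0,0,0.6],[0,0,0,0,0,0,0.6],[0,0,0,0,0,0,0.6]],
])

```text
t: 12.55
tool_pos: [0.5256, 0.0357, 0.0745]
tcp_rot: [0.238, 0.971, -0.0, -0.0]
contact_force: [-0.3, 0.3, -1.4]
finger_gap: 0.0121
grip_force: 29.2
```

```bash
python3 -c "
from h import *
st()"
```

```text
t 12.55 tcp [0.5256 0.0357 0.0745] x-yaw 152.42 z [-0. -0. -1.] F [-0.3  0.3 -1.4] M [ 0.1  -0.08 -0.04] gap 0.0121 grip 29.15512204170227 q [-0.09  0.37 -0.35  0.86 -0.    0.39]
```

Request:
carry_out([
  [[0,0,0,0,0,0,0.1],[0,0,0,0,0,0,0.3],[0,0,0,0,0,0,0.4],[0,0,0,0,0,0,0.5],[0,0,0,0,0,0,0.6],[0,0,0,0,0,0,0.8],[0,0,0,0,0,0,0.8],[0,0,0,0,0,0,0.8]],
])

```text
t: 13.22
tool_pos: [0.5257, 0.0357, 0.0745]
tcp_rot: [0.279, 0.96, 0.0, 0.0]
contact_force: [0.6, 0.9, -1.2]
finger_gap: 0.012
grip_force: 29.2
```

```bash
python3 -c "
from h import *
st()
s=cam('scene')
cv2.imwrite('pics/c4.png',cv2.resize(s['color'][200:320,240:340],None,fx=4,fy=4,interpolation=cv2.INTER_CUBIC)[:,:,::-1])"
```

```text
t 13.2167 tcp [0.5257 0.0357 0.0745] x-yaw 147.62 z [ 0.  0. -1.] F [ 0.6  0.9 -1.2] M [ 0.27 -0.2  -0.06] gap 0.012 grip 29.170448184013367 q [-0.09  0.37 -0.35  0.86  0.    0.48]
```

View pics/c4.png

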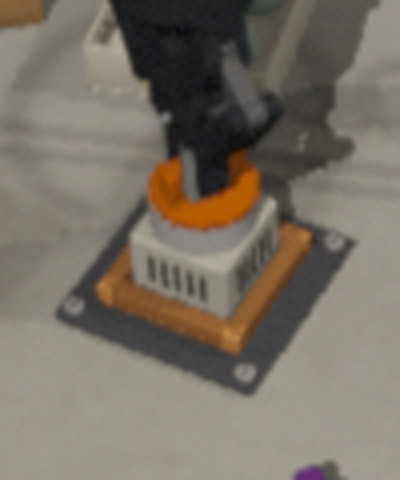

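The fingers hold the wing at crop (195,180) and the canister is still square in the pocket. At 29° of clockwise turn there is no stop, and the torque stays under 0.1 N m, so clockwise is the free direction. I'll carry on to about 70°.

Request:
carry_out([
  [[0,0,0,0,0,0,0.4],[0,0,0,0,0,0,0.8],[0,0,0,0,0,0,1.2],[0,0,0,0,0,0,1.7],[0,0,0,0,0,0,2.2],[0,0,0,0,0,0,2.7],[0,0,0,0,0,0,3.2],[0,0,0,0,0,0,3.4]],
])

```text
t: 13.93
tool_pos: [0.5262, 0.0359, 0.0747]
tcp_rot: [0.445, 0.895, 0.001, 0.0]
contact_force: [4.2, 2.8, -1.3]
finger_gap: 0.0119
grip_force: 29.2
```

Request:
carry_out([
  [[0,0,0,0,0,0,0.4],[0,0,0,0,0,0,0.8],[0,0,0,0,0,0,1.2],[0,0,0,0,0,0,1.7],[0,0,0,0,0,0,2.2],[0,0,0,0,0,0,2.7],[0,0,0,0,0,0,3.2],[0,0,0,0,0,0,3.4]],
])

```text
t: 14.6
tool_pos: [0.5263, 0.0359, 0.0748]
tcp_rot: [0.597, 0.802, 0.001, 0.0]
contact_force: [4.2, 3.4, -0.2]
finger_gap: 0.0117
grip_force: 29.3
```

```bash
python3 -c "
from h import *
st()"
```

```text
t 14.6 tcp [0.5263 0.0359 0.0748] x-yaw 106.72 z [ 0.001  0.001 -1.   ] F [ 4.2  3.4 -0.2] M [ 0.88 -1.02  0.06] gap 0.0117 grip 29.32172566652298 q [-0.09  0.37 -0.35  0.86  0.    1.19]
```

Request:
carry_out([
  [[0,0,0,0,0,0,0],[0,0,0,-0.02,0,0,0],[0,0,0,-0.04,0,0,0],[0,0,0,-0.07,0,0,0],[0,0,0,-0.1,0,0,0],[0,0,0,-0.13,0,0,0],[0,0,0,-0.16,0,0,0],[0,0,0,-0.2,0,0,0]],
], force=40)

```text
t: 15.27
tool_pos: [0.5254, 0.0356, 0.0826]
tcp_rot: [0.596, 0.803, -0.0, -0.0]
contact_force: [-0.2, -0.2, -1.6]
finger_gap: 0.0115
grip_force: 42.5
```

```bash
python3 -c "
from h import *
st()"
```

```text
t 15.2667 tcp [0.5254 0.0356 0.0826] x-yaw 106.82 z [-0. -0. -1.] F [-0.2 -0.2 -1.6] M [0.01 0.01 0.06] gap 0.0115 grip 42.493616938591 q [-0.09  0.36 -0.33  0.88 -0.    1.19]
```

Request:
carry_out([
  [[0,0,0,-0.15,0,0,0],[0,0,0,-0.35,0,0,0],[0,0,0,-0.6,0,0,0],[0,0,0,-1.0,0,0,0],[0,0,0,-1.5,0,0,0],[0,0,0,-2.0,0,0,0],[0,0,0,-2.4,0,0,0],[0,0,0,-2.7,0,0,0]],
])

```text
t: 15.93
tool_pos: [0.5259, 0.0356, 0.1928]
tcp_rot: [0.596, 0.803, 0.0, 0.001]
contact_force: [0.8, -0.1, -1.1]
finger_gap: 0.0117
grip_force: 42.5
```

Request:
carry_out([
  [[0,0,0,0,0,0,0],[0,0,0,0,0,0,0],[0,0,0,0,0,0,0],[0,0,0,0,0,0,0],[0,0,0,0,0,0,0],[0,0,0,0,0,0,0],[0,0,0,0,0,0,0],[0,0,0,0,0,0,0]],
])

```text
t: 16.6
tool_pos: [0.5255, 0.0357, 0.1903]
tcp_rot: [0.596, 0.803, -0.0, -0.0]
contact_force: [0.6, 0.9, -1.5]
finger_gap: 0.0117
grip_force: 42.5
```

```bash
python3 -c "
from h import *
st()
s=cam('scene')
cv2.imwrite('pics/c5.png',cv2.resize(s['color'][150:320,200:380],None,fx=3,fy=3,interpolation=cv2.INTER_CUBIC)[:,:,::-1])"
```

```text
t 16.6 tcp [0.5255 0.0357 0.1903] x-yaw 106.82 z [-0.  0. -1.] F [ 0.6  0.9 -1.5] M [ 0.07 -0.01 -0.  ] gap 0.0117 grip 42.52983033657074 q [-0.09  0.28 -0.13  1.16 -0.    1.19]
```

View pics/c5.png

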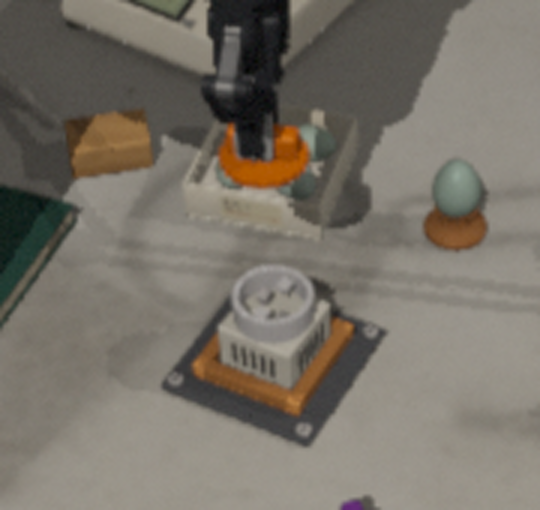

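The picture shows the cap held level at crop (265,155). The open canister is still seated at (275,330), and the bystanders have not moved.

```bash
python3 -c "
from cell import ctrl
print(ctrl.job_done())"
```

```text
the job is handed in; nothing more can be done
None
```

The canister is seated in the pocket and released; its cap unlocked clockwise (seen from above) with no stop met, and the arm holds it upright about 11 cm above the canister; the job is handed in at about 17 s.

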